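# Stack the spreader disc and the green dish on the dish warmer

### The job

Get the dish warmer ready (it is cold and switched off): lay the red anodised aluminium spreader disc flat in the middle of the warmer's round dark plate, let go of it, then set the green-lidded culture dish, lid up, in the middle of the disc. Put both down rather than dropping them, and leave the blue-lidded dish where it is.

Things in the scene. Friction and masses are not known exactly. Their poses are not given: they have to be found in the camera images.
- plate_top (a point): Centre of the upper face of the dish warmer's fixed round dark-grey metal plate, 120 mm in diameter, marked with a thin white circle 68 mm across. The plate stands 12 mm proud of the warmer's cream housing (200 x 170 mm, 55 mm high, controls towards the robot), so this face is 67 mm above the table. z points up; the warmer's controls are towards -x of this frame.
- metal_disc_center (a point): Centre, half-way up, of the loose red anodised aluminium spreader disc: 60 mm in diameter, 16 mm thick, about 120 g, lying flat on the table, with a thin pale ring and dot on its upper face. z points up. A black rubber disc of the same diameter but 10 mm thick lies nearby and is not wanted.
- green_dish_center (a point): Centre, half-way up, of the closed rigid culture dish with the green lid: round, the lid 55 mm in diameter, 16 mm high overall, about 30 g. The lid is fixed to the dish and covers its upper 10 mm; below it the white base is 52 mm in diameter. Stands on the table; z points up, towards the lid.
- blue_dish_center (a point): Centre, half-way up, of the same kind of dish with a blue lid (55 mm in diameter, 16 mm high), a bystander to be left where it is.

How it is judged:
On the way:
1. the red disc lies flat, released and at rest in the middle of the warmer's plate (within 15 mm) (horizontal distance between metal_disc_center and plate_top below 0.015 m and z of metal_disc_center in the frame of plate_top between 0.004 and 0.012 m and angle between metal_disc_center's own z axis and vertical below 0.15 rad and linear speed of metal_disc below 0.02 m/s and contact force between the fingers and metal_disc below 0.05 N), for 0.2 s.
At the end, for the whole second after the job is handed in: The red disc lies flat and at rest on the warmer's plate, its centre within 15 mm of the plate's centre, and the green-lidded dish stands lid up and at rest on the disc, its centre within 15 mm of the disc's centre (horizontal distance between metal_disc_center and plate_top below 0.015 m and z of metal_disc_center in the frame of plate_top between 0.004 and 0.012 m and angle between each of metal_disc_center, green_dish_center's own z axis and vertical below 0.15 rad and linear speed of each of metal_disc, green_dish below 0.02 m/s and horizontal distance between green_dish_center and metal_disc_center below 0.015 m and z of green_dish_center in the frame of plate_top between 0.02 and 0.028 m); the robot touches nothing.
It fails at once if the green-lidded dish is dropped (falls freely faster than 0.8 m/s, about 30 mm) (contact force between the fingers and green_dish below 0.05 N and linear speed of green_dish above 0.8 m/s).
It fails at once if the red disc is dropped (falls freely faster than 0.8 m/s, about 30 mm) (contact force between the fingers and metal_disc below 0.05 N and linear speed of metal_disc above 0.8 m/s).
It fails at once if the blue-lidded dish is moved by more than 30 mm (distance of blue_dish_center from where it was at the start of the episode above 0.03 m).
It also fails if it takes over 67 s, if anything falls off the work surface, if the arm or the gripper's body presses on something with over 40 N, if the wrist force passes 120 N, or if a joint passes its speed limit or range.

### The arm

A 6-joint arm with a two-finger parallel gripper is mounted at the origin on the work surface. World frame = base frame: x ahead of the robot, y to its left, z up, the work surface at z = 0. Lengths are in m, angles in rad, forces in N, time in s.
With the tool pointing down it reaches from about 0.4 to 0.925 m from the base axis. Payload 3.4 kg.
Tool frame: the origin (TCP) lies midway between the tips of the shut fingers; the grasp point (between the pads) lies 19 mm behind it; x points along the fingers, y is the direction in which the jaws open and shut, and the axes are right-handed (so a half turn about x gives the same grasp; the last joint's range is limited). The gripper opens to 85 mm and grips with 20 to 120 N. Pads are 22 mm wide; open, the fingers measure 114 mm over their backs; the gripper's body (76 mm by 85 mm) begins 54 mm behind the grasp point. The pads swing forward as they close: fully open they stand 13 mm farther back than shut.
Start: joints at [-1.234, 0.307, 1.506, -0, 1.328, -0.073], TCP at [0.229, -0.527, 0.231] pointing down, gripper open.
Joint ranges: [-3.12, 3.12], [-1.05, 2.28], [0.14, 2.33], [-1.42, 4.57], [0.1, 2.73], [-2.68, 2.68]. Speed limits (rad/s): [2.57, 2.57, 3.14, 3.14, 3.14, 3.14].

### API

Orientations are given as a unit quaternion [w, x, y, z].
In Python, from plant import get_state, capture, hand_in, spot_in, masks_of, landmark_of gives the robot as it stands.
- The arm moves only by the tool step_arm, never from a script. Its argument "targets" is text: rows parted by semicolons, each of 7 numbers parted by spaces: the turn, a rotation vector about the tool's x, y, z in units of 8 degrees (1.0 is 8 degrees), then the shift along the tool's x, y, z in cm, then the closure in counts, from 0 (fully open) to 255 (shut). In form: ax ay az dx dy dz fingers; .... A call has 1 to 12 rows; each row shifts and turns the pose as measured when the row begins, along the tool's axes as they then stand; what a row does not reach is not made up. A row lasts 1/8 s, in which the tool goes at most 62.5 mm and 10.7 degrees, less where a joint would pass 70% of its speed; a pose out of reach is approached as far as the arm can. A call with a gripper value outside its range is refused whole. The fingers move at their own pace and stop on an object; the grip force is fixed at half the most. Time passes only in rows, so rows that do not move let the fingers close. It gives the time, the measured TCP pose, the force and the opening at its end, in the units of the state.
- get_state(): the state, without advancing time (a new reading comes with each control period).
- capture(name): name is "scene" or "side" or "wrist"; returns a dict with "img" (480x640x3 uint8, red, green, blue), "K" (3x3 intrinsics, pixels), "camera_from_world" (4x4, takes a point from world to camera coordinates). Camera axes: x right, y down, z forward; pixel columns grow to the right and rows downward; lengths in m; the calibration is good to about 2 mm. A picture is of the moment at which its call begins. There is no depth.
- hand_in(): hands the job in, once; it reports no verdict.
Trained networks look in the newest picture that a camera, given by its name, has taken for a name from the list of things; names that differ only in an ending like _2 or _b are one class to them, and where a whole thing is asked for, a point or a joint stands for the part that bears it (a point fixed in the world has none). Each returns a list of dicts, best first, with "score" (0 to 1); they miss things now and then, are a little off and sometimes report something else, mostly with a low value. They report only what shows in the picture. A call takes as long as a camera call.
- spot_in(target, camera): "position" ([column, row] in pixels, amid what is visible of it).
- masks_of(target, camera): "pixels" (480x640 bool, what is visible of it) and "position" ([column, row] in pixels, amid what is visible of it).
- landmark_of(target, camera): "position" ([column, row] in pixels: a listed point, or the origin of a listed thing).
The state is a dict: "time": time; "q": joint angles; "qvel": joint speeds; "joint_efforts": joint torques, N m; "ee_pos": TCP position; "tcp_rot": TCP orientation; "wrist_force": force on the tool from outside, world axes, zero at the start; "torque": the same for the moment, N m; "gripper_width": finger opening in m.
Only numpy, scipy, OpenCV 4.12 (cv2) and the standard library are available. Lean on these libraries where they do the work, as an engineer would, in place of code of your own. Each camera call takes 0.05 s, during which the arm holds its last target.

## Working session

There is one attempt and no reset: what is moved stays moved. The work goes in short steps, Python scripts to look and compute and a tool call to move; the robot and the scene stay as the last step left them, time stands still between calls to the robot, and variables do not carry over. Pictures are saved under pics/ and viewed, and the job is handed in when it is done.

Besides the shell and the picture viewer there is one more tool, called after "Emit:" in YAML: its name, and indented under it one key for each argument. step_arm: Moves the arm, as the interface text tells. Its arguments: {"type":"object","properties":{"targets":{"type":"string"}},"required":["targets"]}

```bash
ls; mkdir -p pics; python3 - <<'E'
from plant import *
import cv2
s=get_state(); print(s)
for c in ["scene","side","wrist"]:
    d=capture(c); cv2.imwrite(f"pics/{c}0.png",d["img"][:,:,::-1]); print(c,d["K"].tolist(),d["camera_from_world"].round(4).tolist())
    for t in ["plate_top","metal_disc_center","green_dish_center","blue_dish_center"]:
        print(t,[(x["score"],x["position"]) for x in landmark_of(t,c)][:2])
E
```

```text
pics
{'time': 0.0, 'q': array([-1.23449537e+00,  3.07574577e-01,  1.50771414e+00, -1.05937988e-05,
        1.32840623e+00, -7.35062212e-02]), 'qvel': array([ 0.00182597,  0.00076365,  0.0003593 ,  0.00045705,  0.0008859 ,
       -0.00252882]), 'joint_efforts': array([ 3.77980150e-04, -4.57550275e+01, -2.51915413e+01,  2.40244472e-04,
        1.34418791e-02, -6.36757761e-06]), 'ee_pos': array([ 0.22882968, -0.52671568,  0.23036478]), 'tcp_rot': array([-0.14314139, -0.69221298, -0.14461417,  0.69241496]), 'wrist_force': array([-0.64362976, -0.63611158, -0.77124271]), 'torque': array([ 0.05312523,  0.01965638, -0.00740187]), 'gripper_width': 0.08483461924027924}
scene [[591.3105126475016, 0.0, 318.0146363363855], [0.0, 591.3105126475016, 240.20535637360763], [0.0, 0.0, 1.0]] [[-0.5077, 0.8615, -0.0009, 0.2777], [0.7341, 0.4321, -0.5238, -0.3324], [-0.4509, -0.2666, -0.8518, 1.4789], [0.0, 0.0, 0.0, 1.0]]
plate_top [(0.57, [420.3, 280.1])]
metal_disc_center [(0.6, [303.5, 209.7])]
green_dish_center [(0.65, [257.4, 268.7])]
blue_dish_center [(0.85, [188.5, 238.7])]
side [[444.0837523303473, 0.0, 324.0260652313545], [0.0, 444.0837523303473, 235.95142113191616], [0.0, 0.0, 1.0]] [[-0.9379, -0.3465, 0.0163, 0.4736], [-0.1964, 0.4918, -0.8483, 0.1986], [0.2859, -0.7988, -0.5293, 0.5987], [0.0, 0.0, 0.0, 1.0]]
plate_top [(0.96, [286.0, 354.1])]
metal_disc_center [(0.66, [385.7, 265.6])]
green_dish_center [(0.95, [299.9, 242.7])]
blue_dish_center [(0.61, [319.4, 203.3])]
wrist [[346.90666969794154, 0.0, 321.73661924837916], [0.0, 346.90666969794154, 238.29881044578246], [0.0, 0.0, 1.0]] [[0.398, -0.9174, 0.0005, -0.5754], [-0.8827, -0.3828, 0.2726, -0.0363], [-0.2498, -0.109, -0.9621, 0.3767], [0.0, 0.0, 0.0, 1.0]]
plate_top []
metal_disc_center []
green_dish_center []
blue_dish_center []
```

View pics/scene0.png

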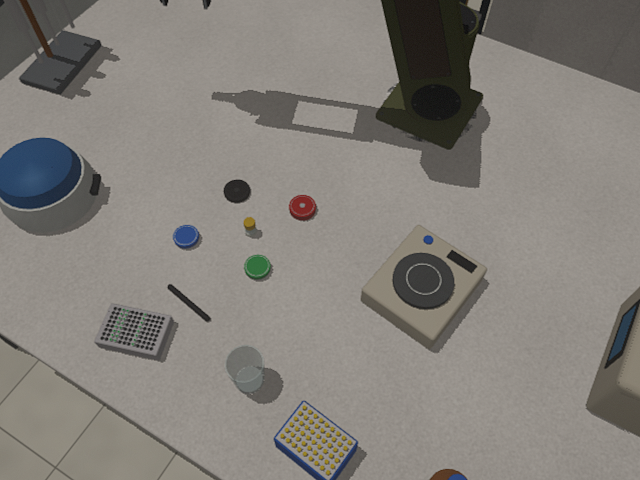

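View pics/side0.png

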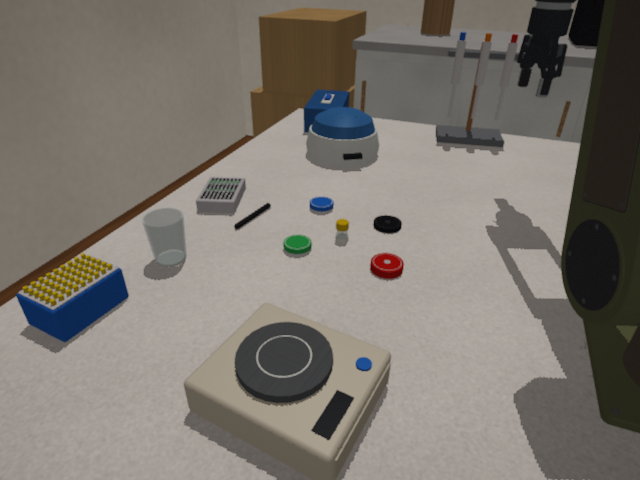

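```bash
cat > h.py <<'E'
import numpy as np
from scipy.spatial.transform import Rotation as R
def ray(d,uv):
    T=d["camera_from_world"];K=d["K"]
    v=T[:3,:3].T@np.linalg.solve(K,[uv[0],uv[1],1]); return -T[:3,:3].T@T[:3,3],v
def onz(d,uv,z):
    o,v=ray(d,uv); return o+v*(z-o[2])/v[2]
def tri(*a):
    A=np.zeros((3,3));b=np.zeros(3)
    for d,uv in a:
        o,v=ray(d,uv);v=v/np.linalg.norm(v);P=np.eye(3)-np.outer(v,v);A+=P;b+=P@o
    return np.linalg.solve(A,b)
def proj(d,p):
    T=d["camera_from_world"];c=d["K"]@(T[:3,:3]@np.array(p)+T[:3,3]);return c[:2]/c[2]
def rot(q): return R.from_quat([q[1],q[2],q[3],q[0]])
E
python3 - <<'E'
from plant import *
from h import *
import cv2
d={c:capture(c) for c in ["scene","side"]}
for t,z in [("plate_top",.067),("metal_disc_center",.008),("green_dish_center",.008),("blue_dish_center",.008)]:
    l={}
    for c in d:
        m=landmark_of(t,c)
        for x in m[:2]: print(t,c,x["score"],x["position"],onz(d[c],x["position"],z).round(4))
        if m:l[c]=m[0]["position"]
        mm=masks_of(t,c)
        for x in mm[:2]: print("   mask",x["score"],x["position"],x["pixels"].sum())
    if len(l)==2: print(" tri",tri(*[(d[c],l[c]) for c in l]).round(4))
print(rot(get_state()["tcp_rot"]).as_matrix().round(3))
E
```

```text
plate_top scene 0.86 [422.4, 277.0] [0.4818 0.1977 0.067 ]
   mask 0.67 [421.5, 284.0] 8661
plate_top side 0.68 [284.3, 355.2] [0.4836 0.2005 0.067 ]
   mask 0.88 [294.1, 388.0] 23051
 tri [0.483  0.1989 0.067 ]
metal_disc_center scene 0.73 [302.8, 209.0] [ 0.4285 -0.1088  0.008 ]
   mask 0.66 [304.1, 209.6] 600
metal_disc_center side 0.68 [285.3, 355.6] [0.5067 0.1512 0.008 ]
metal_disc_center side 0.61 [385.0, 265.4] [ 0.428  -0.1105  0.008 ]
   mask 0.87 [388.4, 266.5] 682
 tri [ 0.4954 -0.0018 -0.0077]
green_dish_center scene 0.89 [255.8, 268.4] [ 0.6062 -0.1152  0.008 ]
   mask 0.66 [258.9, 268.0] 544
green_dish_center side 0.6 [301.4, 239.2] [ 0.6029 -0.1362  0.008 ]
   mask 0.92 [300.2, 241.8] 501
 tri [ 0.6022 -0.1192  0.013 ]
blue_dish_center scene 0.92 [186.8, 237.4] [ 0.6181 -0.285   0.008 ]
   mask 0.57 [188.7, 237.6] 486
blue_dish_center side 0.67 [320.7, 205.1] [ 0.618  -0.2842  0.008 ]
   mask 0.7 [321.9, 205.2] 343
   mask 0.38 [302.0, 242.2] 501
 tri [ 0.6181 -0.285   0.0077]
[[-0.     0.398 -0.917]
 [ 0.    -0.917 -0.398]
 [-1.    -0.    -0.   ]]
```

The scene picture shows the red disc at about (303,207), green dish (257,267), blue dish (186,236), plate (423,279), and the vial between the dishes at (249,224). I'll refine these by fitting silhouettes.

```bash
cat >> h.py <<'E'
import cv2
from scipy.optimize import minimize
def colmask(img,name):
    h=cv2.cvtColor(img,cv2.COLOR_RGB2HSV).astype(int);H,S,V=h[...,0],h[...,1],h[...,2]
    if name=="red": return ((H<6)|(H>172))&(S>140)&(V>50)
    if name=="green": return (H>45)&(H<85)&(S>110)&(V>40)
    if name=="blue": return (H>100)&(H<130)&(S>110)&(V>40)
def sil(d,x,y,r,z0,z1):
    a=np.linspace(0,2*np.pi,72,endpoint=False)
    P=[proj(d,(x+r*np.cos(t),y+r*np.sin(t),z)) for t in a for z in (z0,z1)]
    h=cv2.convexHull(np.array(P,np.float32)); S=8
    m=np.zeros((480,640),np.uint8);cv2.fillConvexPoly(m,np.round(h*256).astype(np.int32),1,lineType=8,shift=8);return m>0,h
def fit(d,name,r,z0,z1,guess,win=30):
    m=colmask(d["img"],name); u=proj(d,(guess[0],guess[1],(z0+z1)/2))
    w=np.zeros_like(m); x0,y0=[int(max(0,k-win)) for k in u]; w[y0:y0+2*win,x0:x0+2*win]=1
    m=(m&w).astype(np.uint8); n,L,st,_=cv2.connectedComponentsWithStats(m)
    if n<2: return None
    k=1+st[1:,4].argmax(); c=cv2.findContours((L==k).astype(np.uint8),cv2.RETR_EXTERNAL,cv2.CHAIN_APPROX_NONE)[0][0]
    f=np.zeros((480,640),np.uint8);cv2.fillConvexPoly(f,cv2.convexHull(c),1);f=f>0
    def cost(p):
        s,_=sil(d,p[0],p[1],r,z0,z1);return 1-(s&f).sum()/(s|f).sum()
    b=minimize(cost,guess[:2],method="Nelder-Mead",options=dict(initial_simplex=[[guess[0],guess[1]],[guess[0]+.01,guess[1]],[guess[0],guess[1]+.01]],xatol=1e-4))
    return b.x.round(4),round(1-b.fun,3)
E
python3 - <<'E'
from plant import *
from h import *
for c in ["scene","side"]:
    d=capture(c); im=d["img"][:,:,::-1].copy()
    print(c,"red",fit(d,"red",.03,0,.016,(.428,-.11)),"green",fit(d,"green",.0275,.006,.016,(.605,-.117)),"blue",fit(d,"blue",.0275,.006,.016,(.618,-.285)))
    for p in [(.482,.198),(.4835,.2)]:
        for r in (.034,.06):
            a=np.linspace(0,6.28,60)
            cv2.polylines(im,[np.array([proj(d,(p[0]+r*np.cos(t),p[1]+r*np.sin(t),.067)) for t in a]).astype(int)],True,(0,255,255) if p[0]<.483 else (255,255,0),1)
    u=proj(d,(.482,.198,.067)).astype(int)
    z=im[u[1]-75:u[1]+75,u[0]-75:u[0]+75]; cv2.imwrite(f"pics/z_{c}.png",cv2.resize(z,None,fx=4,fy=4))
E
python3 -c "
import cv2,numpy as np
cv2.imwrite('pics/z2.png',cv2.resize(np.hstack([cv2.imread('pics/z_scene.png'),cv2.imread('pics/z_side.png')]),(800,400)))"
```

```text
scene red (array([ 0.4248, -0.1143]), np.float64(0.797)) green (array([ 0.5927, -0.1183]), np.float64(0.548)) blue (array([ 0.6156, -0.2883]), np.float64(0.837))
side red (array([ 0.4265, -0.1144]), np.float64(0.866)) green (array([ 0.6034, -0.1113]), np.float64(0.779)) blue (array([ 0.6185, -0.2872]), np.float64(0.8))
```

View pics/z2.png

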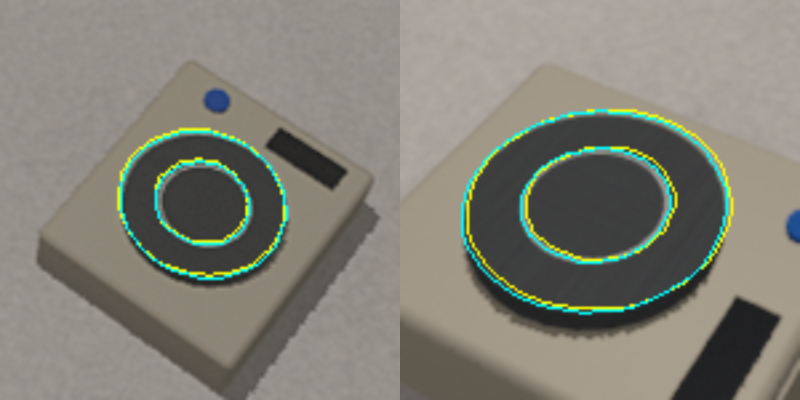

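```bash
python3 - <<'E'
from plant import *
from h import *
a=capture("scene");b=capture("side")
print("vial",tri((a,(249.5,221)),(b,(342.5,224))).round(3), onz(a,(249.5,230),0).round(3),onz(b,(342,238),.0).round(3))
print("black",onz(a,(237,190),.01).round(3),onz(b,(388,223),.01).round(3))
print("green",onz(a,(257.3,265.5),.016).round(4),onz(b,(297.7,243),.016).round(4))
E
```

```text
vial [ 0.531 -0.178  0.037] [ 0.53  -0.183  0.   ] [ 0.534 -0.182  0.   ]
black [ 0.461 -0.263  0.01 ] [ 0.458 -0.259  0.01 ]
green [ 0.6022 -0.1133  0.016 ] [ 0.5993 -0.1095  0.016 ]
```

Emit:
step_arm:
  targets: "0 0 0 0.3 -3 -3.45 0;0 0 0 0.3 -3 -3.45 0;0 0 0 0.3 -3 -3.45 0;0 0 0 0.3 -3 -3.45 0;0 0 0 0.3 -3 -3.45 0;0 0 0 0.3 -3 -3.45 0;0 0 0 0.3 -3 -3.45 0;0 0 0 0.3 -3 -3.45 0;0 0 0 0.3 -3 -3.45 0;0 0 0 0.3 -3 -3.45 0;0 0 0 0 0 0 0;0 0 0 0 0 0 0"

```text
time: 3.35
ee_pos: [0.434, -0.1058, 0.2012]
tcp_rot: [0.146, 0.694, 0.141, -0.691]
wrist_force: [0.0, 0.3, -0.0]
gripper_width: 0.0856
```

```bash
cat >> h.py <<'E'
def go(s,p):
    M=rot(s["tcp_rot"]).as_matrix()
    return ((M.T@(np.array(p)-s["ee_pos"]))*100).round(2)
def tilt(s):
    M=rot(s["tcp_rot"]).as_matrix(); return M[:,0].round(4),M[:,1].round(4)
E
python3 - <<'E'
from plant import *
from h import *
s=get_state();print(s["ee_pos"],s["wrist_force"],tilt(s),s["q"].round(3))
d=capture("wrist");cv2.imwrite("pics/w1.png",d["img"][:,:,::-1])
print(fit(d,"red",.03,0,.016,(.426,-.114),90))
m=colmask(d["img"],"red");print(m.sum(),[ (x["score"],x["position"],onz(d,x["position"],.008)) for x in landmark_of("metal_disc_center","wrist")])
E
```

```text
[ 0.43403156 -0.10584226  0.20120072] [ 0.04907464  0.34829748 -0.02960151] (array([ 0.0067, -0.0059, -1.    ]), array([ 0.3967, -0.9179,  0.0081])) [-0.331  0.152  1.808 -0.004  1.174  0.833]
(array([ 0.4171, -0.1191]), np.float64(0.579))
1811 [(0.62, [324.9, 220.3], array([ 0.42868866, -0.11368962,  0.008     ]))]
```

View pics/w1.png

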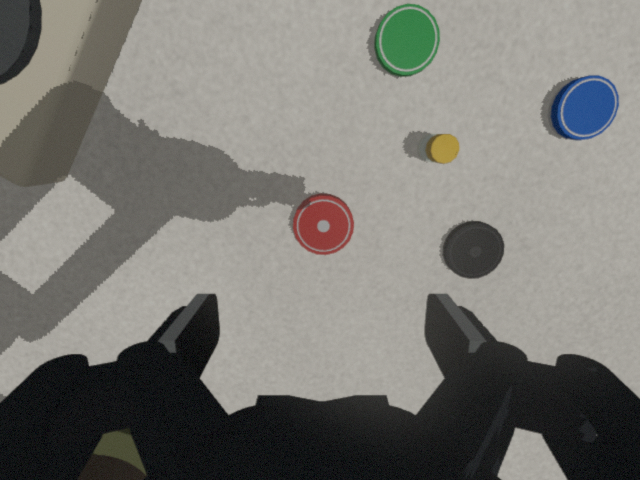

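The wrist picture shows the red disc's white dot at (323,226), green lid at (408,40), blue lid (587,106), vial (443,148), and black disc (474,250).

```bash
python3 - <<'E'
from plant import *
from h import *
d=capture("wrist");s=get_state()
i=cv2.cvtColor(d["img"],cv2.COLOR_RGB2HSV).astype(int);H,S=i[...,0],i[...,1]
for n,m,r in [("red",((H<8)|(H>170))&(S>90),None),("green",(H>45)&(H<85)&(S>90),None)]:
    k,L,st,ce=cv2.connectedComponentsWithStats(m.astype(np.uint8));j=1+st[1:,4].argmax()
    c=cv2.findContours((L==j).astype(np.uint8),cv2.RETR_EXTERNAL,cv2.CHAIN_APPROX_NONE)[0][0]
    e=cv2.fitEllipse(cv2.convexHull(c));print(n,e,onz(d,e[0],.014).round(4))
p=onz(d,(323.3,226),.016);print("dot",p.round(4))
print(go(s,(p[0],p[1],.1)))
M=rot(s["tcp_rot"]).as_matrix();x=M[:,0];a=np.cross(x,[0,0,-1]);print("turn",(M.T@a)/np.radians(8))
E
```

```text
red ((322.58319091796875, 224.82154846191406), (48.1734733581543, 49.496742248535156), 88.4300308227539) [ 0.4247 -0.1133  0.014 ]
green ((407.0854797363281, 38.019805908203125), (52.205345153808594, 59.61592483520508), 14.544538497924805) [ 0.6026 -0.1149  0.014 ]
dot [ 0.4243 -0.1142  0.016 ]
[10.12  0.24  1.21]
turn [ 8.34471351e-21 -2.90978817e-02 -5.72750876e-02]
```

Emit:
step_arm:
  targets: "0 -0.03 -0.06 2 0.1 0.6 0;0 0 0 3 0.1 0.6 0;0 0 0 3 0 0 0;0 0 0 3 0 0 0;0 0 0 3 0 0 0;0 0 0 1 0 0 0;0 0 0 0 0 0 0"

```text
time: 4.38
ee_pos: [0.4244, -0.1226, 0.0497]
tcp_rot: [0.139, 0.695, 0.136, -0.692]
wrist_force: [0.5, -0.1, 0.3]
gripper_width: 0.0853
```

```bash
python3 - <<'E'
from plant import *
from h import *
s=get_state();print(s["ee_pos"],tilt(s));print(go(s,(.425,-.1137,-.002)))
d=capture("wrist");cv2.imwrite("pics/w2.png",d["img"][:,:,::-1])
E
```

```text
[ 0.42438401 -0.12264792  0.04968247] (array([ 0.006 , -0.0035, -1.    ]), array([ 0.3811, -0.9245,  0.0055]))
[ 5.17 -0.83 -0.38]
```

View pics/w2.png

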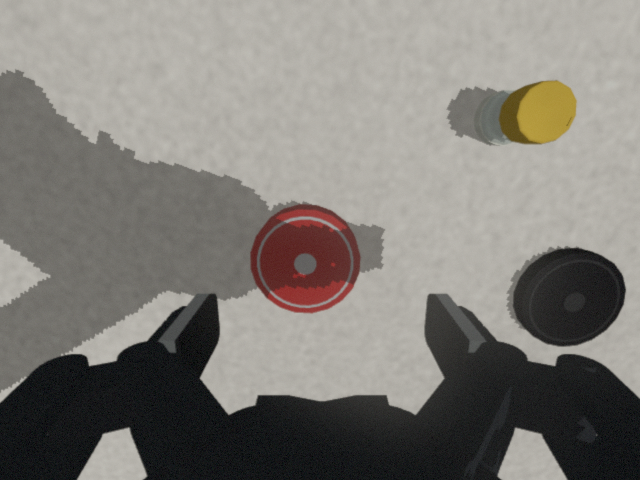

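Emit:
step_arm:
  targets: "0 0 0 0 -0.83 -0.38 0;0 0 0 0 0 0 0;0 0 0 2 0 0 0;0 0 0 1.5 0 0 0;0 0 0 0 0 0 0"

```text
time: 5.05
ee_pos: [0.4295, -0.1139, 0.0187]
tcp_rot: [0.142, 0.699, 0.134, -0.688]
wrist_force: [-0.4, 0.9, 0.7]
gripper_width: 0.0852
```

```bash
python3 - <<'E'
from plant import *
from h import *
s=get_state();print(s["ee_pos"],tilt(s));print(go(s,(.425,-.1137,-.002)))
d=capture("wrist");cv2.imwrite("pics/w3.png",d["img"][:,:,::-1])
E
```

```text
[ 0.42951401 -0.11385938  0.01868259] (array([ 0.017 , -0.0075, -0.9998]), array([ 0.3827, -0.9238,  0.0134]))
[ 2.06 -0.22  0.44]
```

View pics/w3.png

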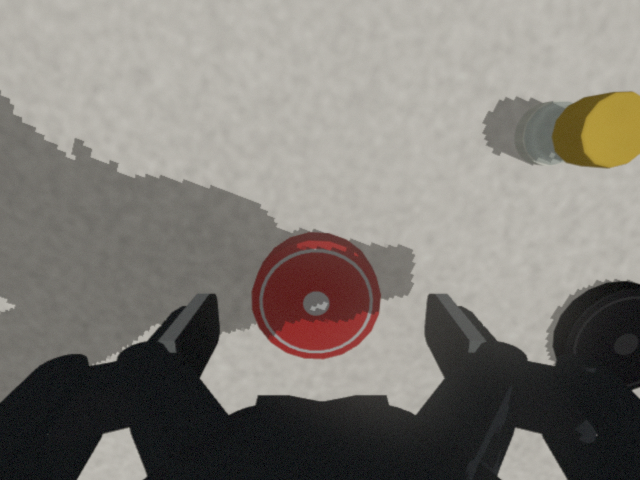

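```bash
cat >> h.py <<'E'
def cor(s,p,yd=(.398,-.917)):
    y=np.array([yd[0],yd[1],0]);y/=np.linalg.norm(y);x=np.array([0,0,-1.]);D=np.c_[x,y,np.cross(x,y)]
    M=rot(s["tcp_rot"]).as_matrix()
    return (R.from_matrix(M.T@D).as_rotvec()/np.radians(8)).round(2), go(s,p)
E
python3 - <<'E'
from plant import *
from h import *
print(cor(get_state(),(.425,-.1137,-.002),(.38,-.924)))
E
```

```text
(array([ 0.02, -0.1 , -0.1 ]), array([ 2.1 , -0.24,  0.47]))
```

Emit:
step_arm:
  targets: "0 -0.1 -0.1 0 -0.22 0.45 0;0 0 0 0 0 0 0;0 0 0 1.2 0 0 0;0 0 0 0 0 0 0"

```text
time: 5.6
ee_pos: [0.426, -0.1141, 0.0082]
tcp_rot: [0.139, 0.694, 0.138, -0.693]
wrist_force: [-0.1, -0.1, -0.0]
gripper_width: 0.0855
```

```bash
python3 - <<'E'
from plant import *
from h import *
s=get_state();print(s["ee_pos"],tilt(s),s["wrist_force"]);print(cor(s,(.425,-.1137,-.002),(.38,-.924)))
E
```

```text
[ 0.42598297 -0.11407883  0.00815295] (array([ 0.0021, -0.0012, -1.    ]), array([ 0.3831, -0.9237,  0.0019])) [-0.11365006 -0.09316139 -0.02403304]
(array([ 0.02, -0.01, -0.01]), array([ 1.02, -0.07,  0.08]))
```

Emit:
step_arm:
  targets: "0 0 0 0.9 -0.05 0.05 0;0 0 0 0 0 0 0;0 0 0 0 0 0 255;0 0 0 0 0 0 255;0 0 0 0 0 0 255;0 0 0 0 0 0 255;0 0 0 0 0 0 255;0 0 0 0 0 0 255"

```text
time: 6.6
ee_pos: [0.4249, -0.1136, -0.0013]
tcp_rot: [0.138, 0.694, 0.138, -0.693]
wrist_force: [-0.7, 0.5, -1.2]
gripper_width: 0.058
```

```bash
python3 - <<'E'
from plant import *
from h import *
s=get_state();print(s["ee_pos"],tilt(s),s["wrist_force"],s["gripper_width"])
d=capture("wrist");cv2.imwrite("pics/w4.png",d["img"][:,:,::-1])
E
```

```text
[ 0.42489142 -0.11362937 -0.00126966] (array([ 1.3e-03, -8.0e-04, -1.0e+00]), array([ 0.383 , -0.9238,  0.0012])) [-0.67502025  0.46365295 -1.2344665 ] 0.058030858864449864
```

View pics/w4.png

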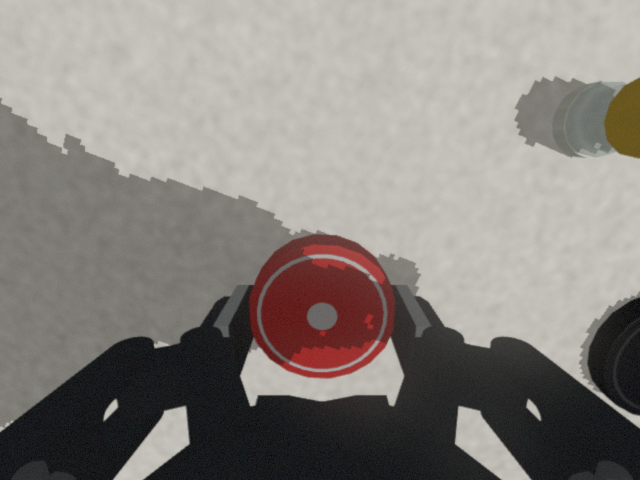

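The disc is in the grip, with its dot at (321,317) central between the pads and a width of 58 mm.

```bash
python3 - <<'E'
from plant import *
from h import *
d=capture("wrist");print(onz(d,(321.3,316.5),.016))
s=get_state();print(go(s,(.4838,.2005,.14)))
E
```

```text
[ 0.42499811 -0.11365734  0.016     ]
[-14.14 -26.74 -17.48]
```

Emit:
step_arm:
  targets: "0 0 0 -2 0 0 255;0 0 0 -4 0 0 255;0 0 0 -4 0 0 255;0 0 0 -4 0 0 255;0 0 0 0 0 0 255"

```text
time: 7.32
ee_pos: [0.424, -0.1133, 0.1418]
tcp_rot: [-0.138, -0.693, -0.138, 0.694]
wrist_force: [0.3, 0.2, -1.3]
gripper_width: 0.0579
```

```bash
python3 - <<'E'
from plant import *
from h import *
s=get_state();print(s["ee_pos"],s["wrist_force"],s["gripper_width"]);print(cor(s,(.4838,.2005,.13),(.38,-.924)))
E
```

```text
[ 0.42398096 -0.1132987   0.14178531] [ 0.30989093  0.21745689 -1.30139127] 0.05792102276215715
(array([0.02, 0.01, 0.01]), array([  1.18, -26.7 , -17.54]))
```

Emit:
step_arm:
  targets: "0 0 0 0 -1.3 -0.9 255;0 0 0 0 -2.6 -1.7 255;0 0 0 0 -2.6 -1.7 255;0 0 0 0 -2.6 -1.7 255;0 0 0 0 -2.6 -1.7 255;0 0 0 0 -2.6 -1.7 255;0 0 0 0 -2.6 -1.7 255;0 0 0 0 -2.6 -1.7 255;0 0 0 0 -2.6 -1.7 255;0 0 0 0 -2.6 -1.7 255;0 0 0 0 -1.5 -1 255;0 0 0 0 0 0 255"

```text
time: 8.82
ee_pos: [0.4685, 0.2131, 0.1221]
tcp_rot: [-0.135, -0.679, -0.141, 0.707]
wrist_force: [-0.2, -0.8, -0.8]
gripper_width: 0.0574
```

```bash
python3 - <<'E'
from plant import *
from h import *
s=get_state();print(s["ee_pos"],s["wrist_force"],s["gripper_width"]);print(cor(s,(.4838,.2005,.10),(.38,-.924)))
E
```

```text
[0.46851464 0.21313117 0.12214419] [-0.23765568 -0.81357751 -0.80077058] 0.05743257808090212
(array([0.02, 0.27, 0.11]), array([ 2.15,  1.79, -1.01]))
```

Emit:
step_arm:
  targets: "0 0.27 0.11 0 1.75 -1 255;0 0 0 0 0 0 255;0 0 0 1.2 0 0 255;0 0 0 0 0 0 255"

```text
time: 9.32
ee_pos: [0.481, 0.1982, 0.1068]
tcp_rot: [-0.138, -0.691, -0.137, 0.696]
wrist_force: [0.5, 0.7, -0.8]
gripper_width: 0.0575
```

```bash
python3 - <<'E'
from plant import *
from h import *
s=get_state();print(s["ee_pos"],s["wrist_force"],s["gripper_width"]);print(cor(s,(.4838,.2005,.0665),(.38,-.924)))
d=capture("wrist");cv2.imwrite("pics/w5.png",d["img"][:,:,::-1])
print([(x["score"],x["position"]) for x in landmark_of("plate_top","wrist")], proj(d,(.4838,.2005,.067)))
E
```

```text
[0.48099273 0.19817557 0.1067805 ] [ 0.52503025  0.65596089 -0.75009967] 0.05745827662514497
(array([ 0.01,  0.05, -0.  ]), array([ 4.03, -0.11, -0.37]))
[] [319.2432073  260.05835143]
```

View pics/w5.png

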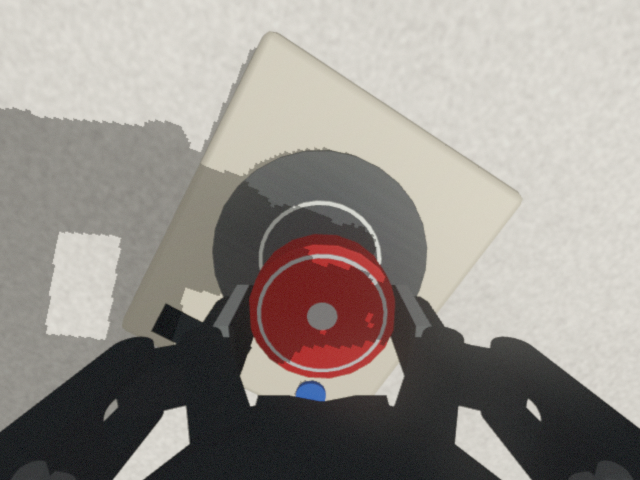

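The plate spans columns 213–427 with its top at row 149, so its centre is near (320,257). That agrees with my estimate, which projects to (319,260).

Emit:
step_arm:
  targets: "0 0.05 0 0 -0.1 -0.37 255;0 0 0 0 0 0 255;0 0 0 1.5 0 0 255;0 0 0 1.2 0 0 255;0 0 0 0 0 0 255"

```text
time: 10.05
ee_pos: [0.4854, 0.2015, 0.0789]
tcp_rot: [0.138, 0.695, 0.138, -0.692]
wrist_force: [0.5, 0.6, -1.4]
gripper_width: 0.0576
```

```bash
python3 - <<'E'
from plant import *
from h import *
s=get_state();print(s["ee_pos"],s["wrist_force"],s["gripper_width"]);print(cor(s,(.4838,.2005,.0665),(.38,-.924)))
d=capture("wrist");cv2.imwrite("pics/w6.png",d["img"][:,:,::-1])
print(onz(d,(321.3,316.5),.09))
E
```

```text
[0.48543095 0.20150083 0.07894918] [ 0.46137343  0.56065383 -1.42893962] 0.057591638596939734
(array([ 0.02, -0.03, -0.  ]), array([1.24, 0.03, 0.19]))
[0.48243158 0.20015018 0.09      ]
```

Emit:
step_arm:
  targets: "0 -0.03 0 0.4 0 0.19 255;0 0 0 0.4 0 0 255;0 0 0 0.3 0 0 255;0 0 0 0 0 0 255"

```text
time: 10.6
ee_pos: [0.4843, 0.2009, 0.0679]
tcp_rot: [0.138, 0.694, 0.138, -0.693]
wrist_force: [0.2, 0.0, -0.4]
gripper_width: 0.0576
```

```bash
python3 - <<'E'
from plant import *
from h import *
s=get_state();print(s["ee_pos"],s["wrist_force"],s["gripper_width"]);print(cor(s,(.4838,.2005,.066),(.38,-.924)))
E
```

```text
[0.48431327 0.20092296 0.06793483] [ 0.18010453  0.02415685 -0.38745808] 0.05763940304065144
(array([ 0.02, -0.  , -0.  ]), array([0.19, 0.02, 0.06]))
```

Emit:
step_arm:
  targets: "0 0 0 0.15 0 0.05 255;0 0 0 0 0 0 255"

```text
time: 10.85
ee_pos: [0.484, 0.2008, 0.0665]
tcp_rot: [0.138, 0.694, 0.138, -0.693]
wrist_force: [-0.2, -0.6, -0.8]
gripper_width: 0.0576
```

```bash
python3 - <<'E'
from plant import *
from h import *
s=get_state();print(s["ee_pos"],s["wrist_force"],s["gripper_width"]);print(cor(s,(.4838,.2005,.066),(.38,-.924)))
d=capture("side");u=proj(d,(.484,.2,.075)).astype(int);cv2.imwrite("pics/s6.png",cv2.resize(d["img"][u[1]-90:u[1]+60,u[0]-75:u[0]+75,::-1],None,fx=4,fy=4))
E
```

```text
[0.48401035 0.2007743  0.06653405] [-0.15007322 -0.60191504 -0.79854181] 0.05756871321648221
(array([ 0.02, -0.01, -0.  ]), array([0.05, 0.02, 0.03]))
```

View pics/s6.png

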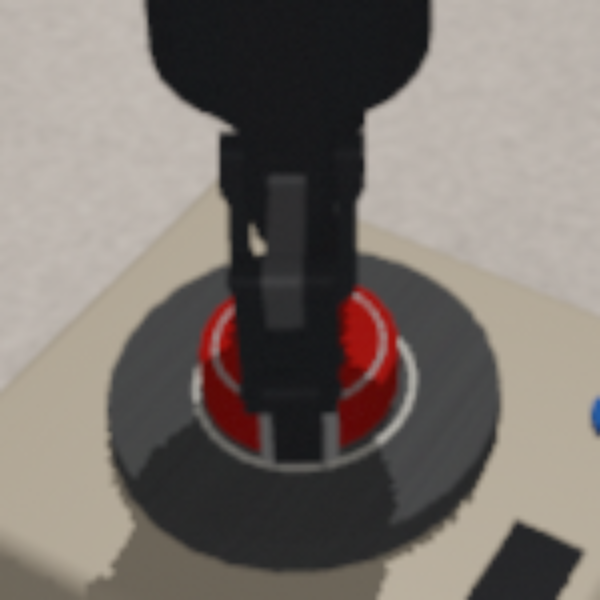

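The disc is just above the plate and inside the white circle, so I'll lower it a last millimetre.

Emit:
step_arm:
  targets: "0 0 0 0.1 0.02 0 255;0 0 0 0 0 0 255"

```text
time: 11.15
ee_pos: [0.4844, 0.2007, 0.0658]
tcp_rot: [0.138, 0.694, 0.138, -0.693]
wrist_force: [0.3, 0.9, -0.6]
gripper_width: 0.0577
```

```bash
python3 - <<'E'
from plant import *
s=get_state();print(s["ee_pos"],s["wrist_force"])
E
```

```text
[0.48444278 0.20071245 0.06576204] [ 0.32264043  0.88068915 -0.60272446]
```

Emit:
step_arm:
  targets: "0 0 0 0.08 0 0 255;0 0 0 0 0 0 255"

```text
time: 11.4
ee_pos: [0.4846, 0.2008, 0.0657]
tcp_rot: [0.138, 0.694, 0.138, -0.693]
wrist_force: [0.5, 0.9, -1.3]
gripper_width: 0.0575
```

```bash
python3 - <<'E'
from plant import *
s=get_state();print(s["ee_pos"],s["wrist_force"])
E
```

```text
[0.48459961 0.20076176 0.06574678] [ 0.53156172  0.91778699 -1.31977301]
```

Emit:
step_arm:
  targets: "0 0 0 0 0 0 40;0 0 0 0 0 0 0;0 0 0 0 0 0 0;0 0 0 0 0 0 0;0 0 0 0 0 0 0"

```text
time: 12.02
ee_pos: [0.485, 0.2009, 0.0657]
tcp_rot: [0.138, 0.695, 0.138, -0.692]
wrist_force: [0.4, -0.5, 0.3]
gripper_width: 0.0851
```

```bash
python3 - <<'E'
from plant import *
from h import *
s=get_state();print(s["ee_pos"],s["wrist_force"],s["gripper_width"])
d=capture("wrist");cv2.imwrite("pics/w7.png",d["img"][:,:,::-1])
E
```

```text
[0.48499256 0.20088254 0.06572719] [ 0.44534249 -0.48884717  0.34519645] 0.08512843799730244
```

View pics/w7.png

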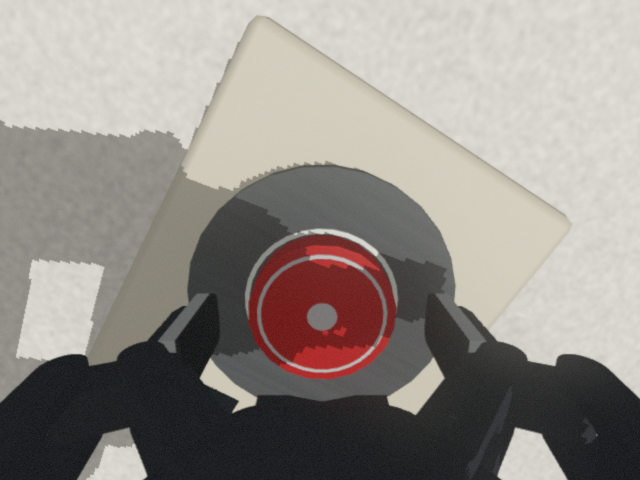

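Released: the disc lies concentric within the white circle, its dot at (322,317). I'll lift clear and check.

Emit:
step_arm:
  targets: "0 0 0 0 0 0 0;0 0 0 -2 0 0 0;0 0 0 -3 0 0 0;0 0 0 -4 0 0 0;0 0 0 -4 0 0 0;0 0 0 0 0 0 0"

```text
time: 12.82
ee_pos: [0.484, 0.2006, 0.1986]
tcp_rot: [0.138, 0.694, 0.138, -0.693]
wrist_force: [0.3, -0.6, -0.6]
gripper_width: 0.0855
```

```bash
python3 - <<'E'
from plant import *
from h import *
s=get_state();print(s["ee_pos"])
d=capture("wrist");cv2.imwrite("pics/w8.png",d["img"][:,:,::-1])
for c in ["wrist","scene","side"]:
    D=capture(c);print(c,[(x["score"],x["position"],onz(D,x["position"],.075).round(4)) for x in landmark_of("metal_disc_center",c)])
print(cor(s,(.601,-.114,.2),(.38,-.924)))
E
```

```text
[0.48404511 0.20056764 0.19862922]
wrist [(0.62, [322.9, 226.2], array([0.4854, 0.1999, 0.075 ]))]
scene [(0.8, [425.4, 276.5], array([0.4824, 0.2031, 0.075 ]))]
side [(0.88, [282.1, 346.9], array([0.4884, 0.196 , 0.075 ]))]
(array([ 0.02, -0.  , -0.  ]), array([-0.13, 33.54,  1.22]))
```

View pics/w8.png

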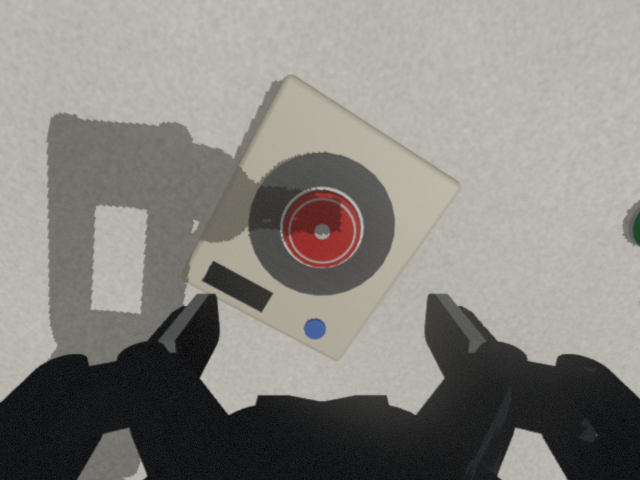

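The disc sits centred in the white circle, at about (322,228). Next is the green dish.

Emit:
step_arm:
  targets: "0 0 0 0 2 0.1 0;0 0 0 0 4 0.15 0;0 0 0 0 4 0.15 0;0 0 0 0 4 0.15 0;0 0 0 0 4 0.15 0;0 0 0 0 4 0.15 0;0 0 0 0 4 0.15 0;0 0 0 0 4 0.15 0;0 0 0 0 3.5 0.1 0;0 0 0 0 0 0 0;0 0 0 0 0 0 0"

```text
time: 14.55
ee_pos: [0.5969, -0.1235, 0.1812]
tcp_rot: [-0.137, -0.683, -0.14, 0.703]
wrist_force: [-0.9, -0.3, -0.1]
gripper_width: 0.0858
```

```bash
python3 - <<'E'
from plant import *
from h import *
s=get_state();print(s["ee_pos"])
d=capture("wrist");cv2.imwrite("pics/w9.png",d["img"][:,:,::-1])
i=cv2.cvtColor(d["img"],cv2.COLOR_RGB2HSV).astype(int);H,S=i[...,0],i[...,1]
m=(H>45)&(H<85)&(S>90)
k,L,st,ce=cv2.connectedComponentsWithStats(m.astype(np.uint8));j=1+st[1:,4].argmax()
c=cv2.findContours((L==j).astype(np.uint8),cv2.RETR_EXTERNAL,cv2.CHAIN_APPROX_NONE)[0][0]
e=cv2.fitEllipse(cv2.convexHull(c));print(e,onz(d,e[0],.014).round(4))
print([(x["score"],x["position"],onz(d,x["position"],.008).round(4)) for x in landmark_of("green_dish_center","wrist")])
print(cor(s,(.601,-.114,.2),(.38,-.924)))
E
```

```text
[ 0.59690923 -0.12350982  0.18122471]
((316.5643005371094, 204.08456420898438), (47.97425842285156, 48.85780334472656), 68.97767639160156) [ 0.6018 -0.115   0.014 ]
[(0.79, [317.1, 201.8], array([ 0.6027, -0.115 ,  0.008 ]))]
(array([0.03, 0.19, 0.07]), array([-1.89, -0.74, -0.69]))
```

View pics/w9.png

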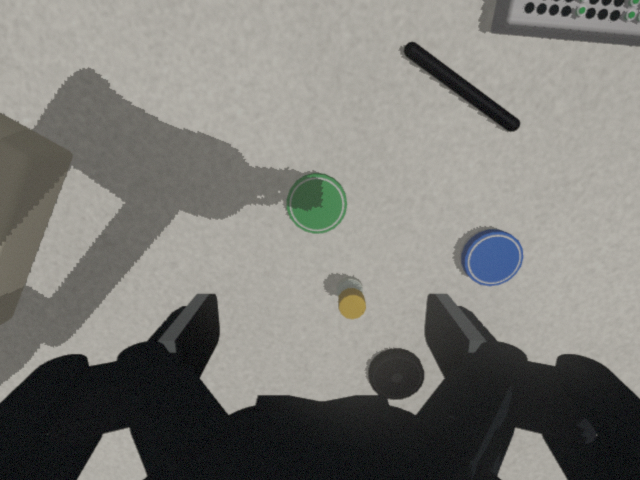

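The green lid is at (316,204), giving (0.602,-0.115). The vial at (351,305) and the blue dish at (493,257) are clear of the finger path.

Emit:
step_arm:
  targets: "0 0.19 0.07 0 -0.65 -0.75 0;0 0 0 0 0 0 0;0 0 0 4 0 0 0;0 0 0 4 0 0 0;0 0 0 3 0 0 0;0 0 0 0 0 0 0"

```text
time: 15.4
ee_pos: [0.603, -0.1089, 0.0719]
tcp_rot: [0.142, 0.696, 0.14, -0.69]
wrist_force: [-0.3, 0.0, -0.6]
gripper_width: 0.0855
```

```bash
python3 - <<'E'
from plant import *
from h import *
s=get_state();print(s["ee_pos"],s["wrist_force"]);print(cor(s,(.602,-.115,-.001),(.38,-.924)))
E
```

```text
[ 0.60300414 -0.10887028  0.07193661] [-0.32883813  0.02762252 -0.61417097]
(array([ 0.08, -0.05, -0.03]), array([7.29, 0.5 , 0.39]))
```

Emit:
step_arm:
  targets: "0.08 -0.05 -0.03 0 0.5 0.35 0;0 0 0 0 0 0 0;0 0 0 2 0 0 0;0 0 0 2 0 0 0;0 0 0 0 0 0 0"

```text
time: 16.02
ee_pos: [0.6076, -0.1167, 0.039]
tcp_rot: [0.139, 0.698, 0.135, -0.689]
wrist_force: [0.4, 0.1, -0.2]
gripper_width: 0.0851
```

```bash
python3 - <<'E'
from plant import *
from h import *
s=get_state();print(s["ee_pos"],s["wrist_force"]);print(cor(s,(.602,-.115,-.001),(.38,-.924)))
d=capture("wrist");cv2.imwrite("pics/w10.png",d["img"][:,:,::-1])
i=cv2.cvtColor(d["img"],cv2.COLOR_RGB2HSV).astype(int);H,S=i[...,0],i[...,1]
m=(H>45)&(H<85)&(S>90)
k,L,st,ce=cv2.connectedComponentsWithStats(m.astype(np.uint8));j=1+st[1:,4].argmax()
c=cv2.findContours((L==j).astype(np.uint8),cv2.RETR_EXTERNAL,cv2.CHAIN_APPROX_NONE)[0][0]
e=cv2.fitEllipse(cv2.convexHull(c));print(e,onz(d,e[0],.014).round(4))
E
```

```text
[ 0.60764569 -0.11666771  0.0390201 ] [ 0.36442428  0.07764662 -0.2487595 ]
(array([-0.  , -0.08, -0.06]), array([ 3.99, -0.4 ,  0.5 ]))
((313.0538330078125, 285.1315612792969), (81.34960174560547, 87.4059066772461), 93.60018157958984) [ 0.602  -0.1147  0.014 ]
```

View pics/w10.png

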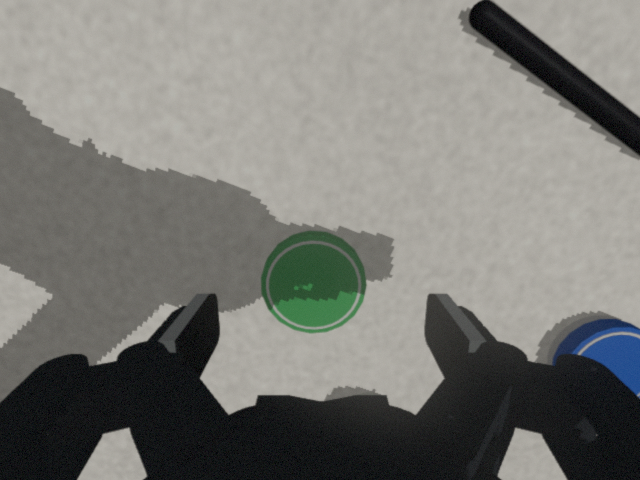

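Emit:
step_arm:
  targets: "0 -0.08 -0.06 0 -0.4 0.5 0;0 0 0 0 0 0 0;0 0 0 1.4 0 0 0;0 0 0 1.4 0 0 0;0 0 0 0 0 0 0"

```text
time: 16.7
ee_pos: [0.6039, -0.1155, 0.013]
tcp_rot: [0.138, 0.696, 0.136, -0.692]
wrist_force: [-0.1, -0.7, -0.4]
gripper_width: 0.0852
```

```bash
python3 - <<'E'
from plant import *
from h import *
s=get_state();print(s["ee_pos"],s["wrist_force"]);print(cor(s,(.602,-.115,-.0005),(.38,-.924)))
E
```

```text
[ 0.60388469 -0.11546279  0.01299636] [-0.07341644 -0.67552671 -0.4072867 ]
(array([-0.  , -0.03, -0.02]), array([ 1.35, -0.12,  0.16]))
```

Emit:
step_arm:
  targets: "0 -0.03 -0.02 0.6 -0.12 0.16 0;0 0 0 0.7 0 0 0;0 0 0 0 0 0 0;0 0 0 0 0 0 255;0 0 0 0 0 0 255;0 0 0 0 0 0 255;0 0 0 0 0 0 255;0 0 0 0 0 0 255;0 0 0 0 0 0 255"

```text
time: 17.82
ee_pos: [0.6023, -0.1151, -0.0004]
tcp_rot: [0.137, 0.694, 0.137, -0.693]
wrist_force: [0.4, 0.4, -0.3]
gripper_width: 0.0526
```

```bash
python3 - <<'E'
from plant import *
from h import *
s=get_state();print(s["ee_pos"],s["wrist_force"],s["gripper_width"],tilt(s))
d=capture("wrist");cv2.imwrite("pics/w11.png",d["img"][:,:,::-1])
E
```

```text
[ 6.02335760e-01 -1.15065043e-01 -3.58710161e-04] [ 0.39573233  0.3799005  -0.28645392] 0.05262915086992176 (array([ 1.2e-03, -2.0e-04, -1.0e+00]), array([ 3.80e-01, -9.25e-01,  6.00e-04]))
```

View pics/w11.png

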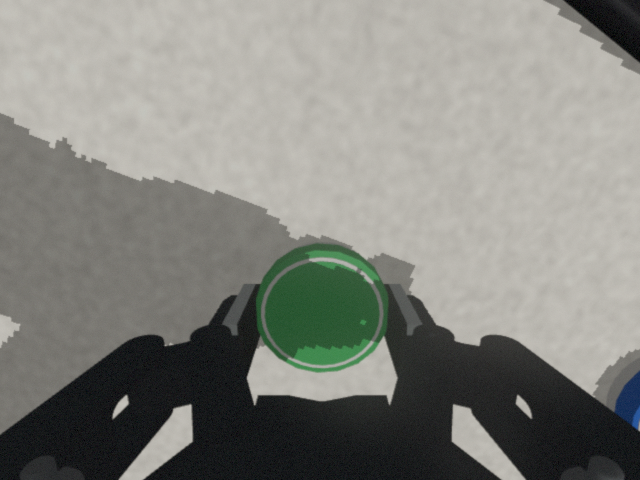

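Emit:
step_arm:
  targets: "0 0 0 -1.5 0 0 255;0 0 0 -3 0 0 255;0 0 0 -4 0 0 255;0 0 0 -4 0 0 255;0 0 0 -4 0 0 255;0 0 0 -1 0 0 255;0 0 0 0 0 0 255"

```text
time: 18.75
ee_pos: [0.6018, -0.115, 0.1842]
tcp_rot: [0.137, 0.695, 0.137, -0.693]
wrist_force: [-0.2, 0.5, -1.1]
gripper_width: 0.0525
```

```bash
python3 - <<'E'
from plant import *
from h import *
s=get_state();print(s["ee_pos"],s["wrist_force"],s["gripper_width"]);print(cor(s,(.484,.2006,.18),(.38,-.924)))
d=capture("wrist");cv2.imwrite("pics/w12.png",d["img"][:,:,::-1])
i=cv2.cvtColor(d["img"],cv2.COLOR_RGB2HSV).astype(int);H,S=i[...,0],i[...,1]
m=(H>45)&(H<85)&(S>90)
k,L,st,ce=cv2.connectedComponentsWithStats(m.astype(np.uint8));j=1+st[1:,4].argmax()
c=cv2.findContours((L==j).astype(np.uint8),cv2.RETR_EXTERNAL,cv2.CHAIN_APPROX_NONE)[0][0]
e=cv2.fitEllipse(cv2.convexHull(c));print(e,(onz(d,e[0],s["ee_pos"][2]+.0145)-s["ee_pos"]).round(4))
E
```

```text
[ 0.60182394 -0.11496448  0.1841797 ] [-0.17160686  0.47649885 -1.12512398] 0.052497085478235464
(array([-0.  , -0.02, -0.01]), array([  0.37, -33.67,  -1.09]))
((321.78338623046875, 312.9826354980469), (102.23844146728516, 112.9781723022461), 89.81201934814453) [ 0.0002 -0.0002  0.0145]
```

View pics/w12.png

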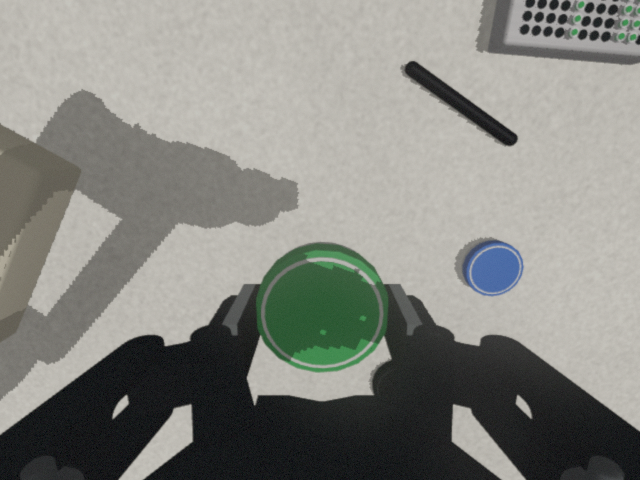

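The green dish is held level and centred, with its lid at (322,313) and the table clear beneath it. Now to carry it over.

Emit:
step_arm:
  targets: "0 0 0 -0.1 -2 -0.1 255;0 0 0 -0.1 -4 -0.1 255;0 0 0 -0.1 -4 -0.1 255;0 0 0 -0.1 -4 -0.1 255;0 0 0 -0.1 -4 -0.1 255;0 0 0 -0.1 -4 -0.1 255;0 0 0 -0.1 -4 -0.1 255;0 0 0 -0.1 -4 -0.1 255;0 0 0 0 -2 -0.1 255;0 0 0 0 0 0 255;0 0 0 0 0 0 255"

```text
time: 20.18
ee_pos: [0.465, 0.2011, 0.1759]
tcp_rot: [-0.135, -0.68, -0.141, 0.706]
wrist_force: [-0.0, -1.5, -0.2]
gripper_width: 0.0522
```

```bash
python3 - <<'E'
from plant import *
from h import *
s=get_state();print(s["ee_pos"],s["wrist_force"],s["gripper_width"]);print(cor(s,(.484,.2006,.14),(.38,-.924)))
E
```

```text
[0.46500621 0.20108782 0.17594064] [-0.00795083 -1.48514911 -0.18353492] 0.05220551514590576
(array([0.01, 0.25, 0.11]), array([ 3.52,  0.83, -1.86]))
```

Emit:
step_arm:
  targets: "0 0.25 0.11 0 0.8 -1.8 255;0 0 0 0 0 0 255;0 0 0 2 0 0 255;0 0 0 1.5 0 0 255;0 0 0 0 0 0 255"

```text
time: 20.8
ee_pos: [0.4881, 0.1975, 0.1388]
tcp_rot: [0.137, 0.695, 0.135, -0.693]
wrist_force: [-0.6, -0.0, 0.7]
gripper_width: 0.0527
```

```bash
python3 - <<'E'
from plant import *
from h import *
s=get_state();print(s["ee_pos"],s["wrist_force"],s["gripper_width"]);print(cor(s,(.4845,.2007,.0835),(.38,-.924)))
d=capture("wrist");cv2.imwrite("pics/w13.png",d["img"][:,:,::-1])
E
```

```text
[0.48808448 0.19752298 0.13880784] [-0.63285823 -0.03770124  0.65369674] 0.052717656530333244
(array([-0.02, -0.02, -0.02]), array([ 5.53, -0.44,  0.23]))
```

View pics/w13.png

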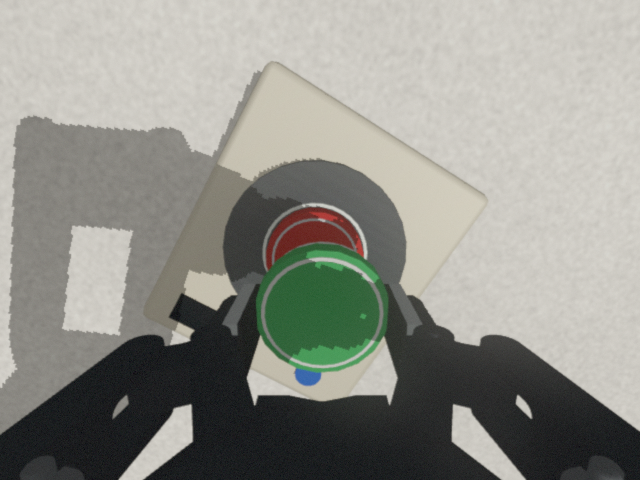

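The green dish is over the disc, whose visible top edge is near (315,207). I'll correct and descend.

Emit:
step_arm:
  targets: "-0.02 -0.02 -0.02 0 -0.42 0.23 255;0 0 0 0 0 0 255;0 0 0 2 0 0 255;0 0 0 1.8 0 0 255;0 0 0 0 0 0 255"

```text
time: 21.48
ee_pos: [0.487, 0.2021, 0.1038]
tcp_rot: [0.137, 0.696, 0.138, -0.691]
wrist_force: [0.0, 0.5, -0.0]
gripper_width: 0.0524
```

```bash
python3 - <<'E'
from plant import *
from h import *
s=get_state();print(s["ee_pos"],s["wrist_force"],s["gripper_width"]);print(cor(s,(.4845,.2007,.0835),(.38,-.924)))
E
```

```text
[0.4870367  0.20206811 0.10376986] [ 0.02385528  0.50853519 -0.04221739] 0.05242295006113758
(array([ 0.  , -0.06,  0.  ]), array([2.02, 0.03, 0.3 ]))
```

Emit:
step_arm:
  targets: "0 -0.06 0 0 0.02 0.3 255;0 0 0 0 0 0 255;0 0 0 0.8 0 0 255;0 0 0 0.7 0 0 255;0 0 0 0 0 0 255"

```text
time: 22.1
ee_pos: [0.4857, 0.2013, 0.0902]
tcp_rot: [0.137, 0.695, 0.138, -0.692]
wrist_force: [-0.3, 0.1, -0.3]
gripper_width: 0.0525
```

```bash
python3 - <<'E'
from plant import *
from h import *
s=get_state();print(s["ee_pos"],s["wrist_force"],s["gripper_width"]);print(cor(s,(.4845,.2007,.083),(.38,-.924)))
d=capture("side");u=proj(d,(.484,.2,.085)).astype(int);cv2.imwrite("pics/s14.png",cv2.resize(d["img"][u[1]-90:u[1]+60,u[0]-75:u[0]+75,::-1],None,fx=4,fy=4))
E
```

```text
[0.48572889 0.2013227  0.09017298] [-0.32857667  0.09135327 -0.30449505] 0.05247605668848864
(array([ 0.01, -0.02, -0.  ]), array([0.72, 0.01, 0.14]))
```

View pics/s14.png

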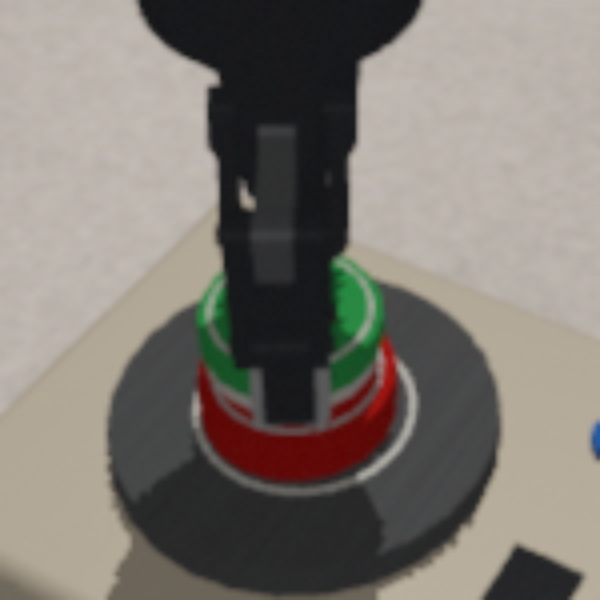

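The dish hovers about 7 mm above the disc, well centred.

Emit:
step_arm:
  targets: "0 0 0 0.3 0 0.12 255;0 0 0 0.2 0 0 255;0 0 0 0.1 0 0 255;0 0 0 0 0 0 255"

```text
time: 22.65
ee_pos: [0.4848, 0.2009, 0.084]
tcp_rot: [0.137, 0.695, 0.138, -0.692]
wrist_force: [0.8, 0.6, -1.1]
gripper_width: 0.0526
```

```bash
python3 - <<'E'
from plant import *
from h import *
s=get_state();print(s["ee_pos"],s["wrist_force"],s["gripper_width"]);print(cor(s,(.4845,.2007,.083),(.38,-.924)))
E
```

```text
[0.48484004 0.20092892 0.0840236 ] [ 0.83476172  0.62954419 -1.08276867] 0.052625249030904216
(array([ 0.01, -0.03, -0.  ]), array([0.1 , 0.01, 0.04]))
```

Emit:
step_arm:
  targets: "0 -0.03 0 0.1 0 0.03 255;0 0 0 0 0 0 255"

```text
time: 22.9
ee_pos: [0.4847, 0.2008, 0.0831]
tcp_rot: [-0.137, -0.694, -0.137, 0.694]
wrist_force: [-0.0, -0.3, -0.2]
gripper_width: 0.0526
```

```bash
python3 - <<'E'
from plant import *
from h import *
s=get_state();print(s["ee_pos"],s["wrist_force"],s["gripper_width"])
d=capture("side");u=proj(d,(.484,.2,.085)).astype(int);cv2.imwrite("pics/s15.png",cv2.resize(d["img"][u[1]-90:u[1]+60,u[0]-75:u[0]+75,::-1],None,fx=4,fy=4))
E
```

```text
[0.48470568 0.2008293  0.0830761 ] [-0.01045566 -0.33075292 -0.20871719] 0.052631173720636054
```

View pics/s15.png

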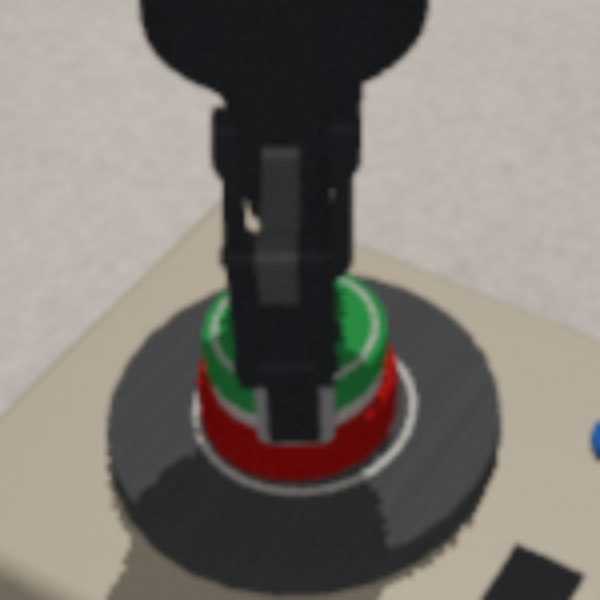

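The dish is practically down; one more small step and I'll check for contact.

Emit:
step_arm:
  targets: "0 0 0 0.08 0 0 255;0 0 0 0 0 0 255"

```text
time: 23.2
ee_pos: [0.4848, 0.2009, 0.0824]
tcp_rot: [0.137, 0.694, 0.137, -0.694]
wrist_force: [-0.3, -0.4, -0.8]
gripper_width: 0.0523
```

```bash
python3 - <<'E'
from plant import *
s=get_state();print(s["ee_pos"],s["wrist_force"])
E
```

```text
[0.48480416 0.20089001 0.08236009] [-0.2614088  -0.43200559 -0.75698974]
```

Emit:
step_arm:
  targets: "0 0 0 0.04 0 0 255;0 0 0 0 0 0 255;0 0 0 0 0 0 40;0 0 0 0 0 0 0;0 0 0 0 0 0 0;0 0 0 0 0 0 0;0 0 0 0 0 0 0"

```text
time: 24.08
ee_pos: [0.4849, 0.2009, 0.0821]
tcp_rot: [0.137, 0.694, 0.137, -0.693]
wrist_force: [0.7, 0.1, -0.5]
gripper_width: 0.0853
```

```bash
python3 - <<'E'
from plant import *
from h import *
s=get_state();print(s["ee_pos"],s["wrist_force"],s["gripper_width"])
d=capture("wrist");cv2.imwrite("pics/w16.png",d["img"][:,:,::-1])
E
```

```text
[0.48492574 0.20093407 0.0821319 ] [ 0.72430425  0.09337202 -0.4792459 ] 0.08534173197183763
```

View pics/w16.png

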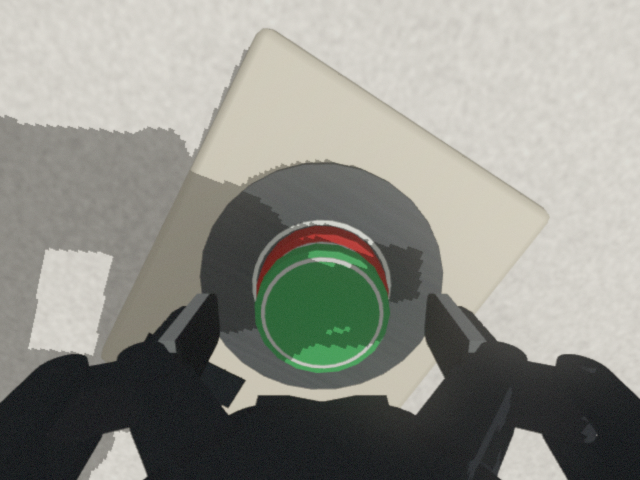

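The dish stands on the disc and is released, its lid centred at (322,313). I'll retreat straight up and verify.

Emit:
step_arm:
  targets: "0 0 0 -1 0 0 0;0 0 0 -2 0 0 0;0 0 0 -3 0 0 0;0 0 0 -4 0 0 0;0 0 0 -4 0 0 0;0 0 0 0 0 0 0;0 0 0 0 0 0 0"

```text
time: 25.0
ee_pos: [0.4845, 0.2008, 0.2294]
tcp_rot: [0.137, 0.694, 0.137, -0.693]
wrist_force: [-0.2, 0.1, 0.4]
gripper_width: 0.0858
```

```bash
python3 - <<'E'
from plant import *
from h import *
s=get_state();print(s["ee_pos"],s["wrist_force"],s["time"])
ims=[]
for c in ["wrist","side","scene"]:
    d=capture(c)
    u=proj(d,(.484,.2,.085)).astype(int);ims.append(cv2.resize(d["img"][u[1]-60:u[1]+60,u[0]-60:u[0]+60,::-1],(266,266)))
    for t,z in [("metal_disc_center",.075),("green_dish_center",.091),("blue_dish_center",.008)]:
        print(c,t,[(x["score"],onz(d,x["position"],z).round(4)) for x in landmark_of(t,c)[:2]])
cv2.imwrite("pics/f.png",np.hstack(ims))
E
```

```text
[0.48453145 0.20084338 0.22942078] [-0.24595769  0.09766192  0.42132134] 25.0
wrist metal_disc_center []
wrist green_dish_center [(0.57, array([0.4869, 0.1993, 0.091 ]))]
wrist blue_dish_center []
side metal_disc_center [(0.8, array([0.4878, 0.1972, 0.075 ]))]
side green_dish_center [(0.77, array([0.4834, 0.1958, 0.091 ]))]
side blue_dish_center [(0.87, array([ 0.616 , -0.2917,  0.008 ]))]
scene metal_disc_center [(0.51, array([0.4887, 0.2056, 0.075 ])), (0.49, array([ 0.6486, -0.246 ,  0.075 ]))]
scene green_dish_center [(0.93, array([0.4899, 0.2045, 0.091 ]))]
scene blue_dish_center [(0.76, array([ 0.6242, -0.282 ,  0.008 ]))]
```

View pics/f.png

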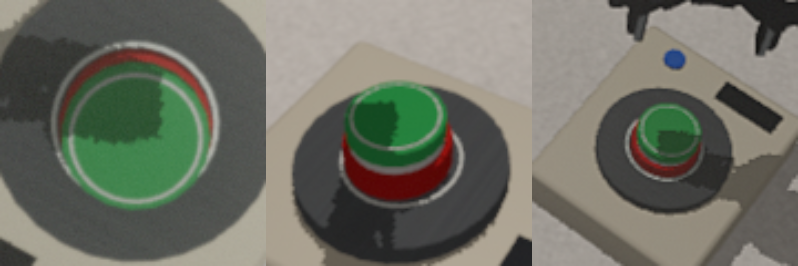

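All three views show the disc inside the white circle, with the dish flat, centred and lid up on it. The gripper is clear.

```bash
python3 -c "
from plant import *
print(hand_in())"
```

```text
the job is handed in; nothing more can be done
None
```

I put the red disc down in the middle of the warmer's plate and released it. I then set the green-lidded dish lid up in the middle of the disc, let go, lifted clear and handed the job in at about 25 s of the 67 s allowed.

- **Placement:** The last wrist, side and scene pictures show the disc inside the plate's white circle with the dish flat and centred on it. The arm let go of both within about 1 mm of where I measured the plate's centre.
- **Touching down:** The wrist force never clearly showed either one make contact. I judged touchdown from the measured height and the side pictures, so either may have settled by a fraction of a millimetre on release.
- **Network disagreement:** The networks' final positions for the disc and the dish varied by about 6–9 mm between cameras. I trusted the pictures and the arm's own position over those. In the last scene picture the network also reported a second, false disc, with a score of 0.49.
- **Blue dish:** I never touched it. Its last readings were within about 8 mm of the first ones, which I take to be network noise.

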